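# Put the sharpening steel away in its spring-catch holder

## Robot

A 6-joint arm with a two-finger parallel gripper is mounted at the origin on the work surface. World frame = base frame: x ahead of the robot, y to its left, z up, the work surface at z = 0. Lengths are in m, angles in rad, forces in N, time in s.
With the tool pointing down it reaches from about 0.35 to 0.775 m from the base axis. Payload 7.3 kg.
Tool frame: the origin (TCP) lies on the centre line of the jaws, within the pads' length; the fingertips stand ahead of it and the grasp point (between the pads) lies 11 mm behind it (robot.nose_length is the z of the fingertips in the tool frame, in m); z points along the fingers, y is the line along which they close (so a half turn about z gives the same grasp; the last joint's range is limited). The gripper opens to 92 mm and grips with 3 to 60 N. Pads are 19 mm wide; open, the fingers measure 130 mm over their backs; the gripper's body (75 mm by 190 mm) begins 47 mm behind the grasp point.
Start: joints at [-1.282, 0.342, 1.524, -0, 1.275, -0.146], TCP at [0.221, -0.476, 0.235] pointing down, gripper open.
Joint ranges: [-2.53, 2.53], [-0.77, 2.02], [0.04, 2.7], [-1, 4.14], [0.28, 2.66], [-3.11, 3.11]. Speed limits (rad/s): [2.57, 2.57, 3.14, 3.14, 3.14, 3.14].

## Interface

Orientations are given as [roll, pitch, yaw] about the fixed x, y, z axes, in that order (R = Rz(yaw) Ry(pitch) Rx(roll)).
In Python, from cell import robot, cams gives the robot as it stands. The module is installed in compiled form; this text tells all that it offers.
- The arm moves only by the tool carry_out, never from a script. Its argument "deltas" is a list of rows, each a list of 7 numbers: the shift along the tool's x, y, z in cm, then the turn, a rotation vector about the tool's x, y, z in rad, then the opening, from 0 (shut) to 1 (fully open). A call has exactly 8 rows; each row shifts and turns the commanded pose from where the row before left it, along the tool's axes as they then stand; what a row does not reach is not made up. A row lasts 1/12 s, in which the tool goes at most 41.7 mm and 7.16 degrees, less where a joint would pass 70% of its speed; a pose out of reach is approached as far as the arm can. A call is refused whole if a number of a shift passes 4.17 or a number of a turn 0.125, either way. A call with a gripper value outside its range is refused whole. The fingers move at their own pace and stop on an object; "force" is the grip in N (left out, the last holds). Time passes only in rows, so rows that do not move let the fingers close, or fill a call up. It gives the time, the measured TCP pose, the force, the opening and the grip force at its end, in the units of the state.
- robot.observe(): the state, without advancing time (a new reading comes with each control period).
- cams.read_camera(name): name is "side" or "top" or "wrist"; returns a dict with "image" (400x640x3 uint8, blue, green, red), "depth" (400x640 float32, m along the optical axis (not along the pixel's ray), 0 where there is no reading), "fx", "fy", "cx", "cy" (pixels), "world_to_cam" (4x4, takes a point from world to camera coordinates). Camera axes: x right, y up, looking along -z (the intrinsics and any distortion apply to the point x, -y, -z); pixel columns grow to the right and rows downward; lengths in m; the calibration is good to about 2 mm. A picture is of the moment at which its call begins.
- robot.hand_in(): hands the job in; it is judged then, once.
The state is a dict: "time": time; "qpos": joint angles; "qvel": joint speeds; "joint_efforts": joint torques, N m; "tool_pos": TCP position; "tool_rot": TCP orientation; "contact_force": force on the tool from outside, world axes, zero at the start; "torque": the same for the moment, N m; "opening": finger opening in m; "grip_force": force on a finger pad.
Only numpy, scipy, OpenCV 4.12 (cv2) and the standard library are available. Lean on these libraries where they do the work, as an engineer would, in place of code of your own. Each camera call takes 0.05 s, during which the arm holds its last target. There are 200 camera calls.

## Task

Lift the sharpening steel out of the draining stand and push it tip down into the bore of the wooden holder, past the spring plunger in its side, until the tip is fully home, holding the little sprung pad hidden in the bore down on its stop. The stop is set to a different depth each time, so feel for it: push slowly and steadily, ease off as soon as the steel meets the stop and never force or ram it. Let go with the steel left standing in the holder, and leave the spoon, tray, pot and jar where they are.

Things in the scene. Friction and masses are not known exactly. Their poses are not given: they have to be found in the camera images.
- steel: Loose sharpening steel, 195 mm long, 0.15 to 0.31 kg, standing upright, tip down, in the stand's hole. Origin at the tip, z up along it. From the tip up: cone of 7 to 14 mm diameter over 10 mm, plain rod 14 mm thick to 100 mm, round guard 36 mm wide from 100 to 106 mm, square wooden handle to 191 mm, small end cap to 195 mm. A loose fit in the stand: lift it 105 mm or more to come clear.
- handle (a point): Centre of the steel's square wooden handle, 26 x 26 mm with rounded edges, 85 mm long, 148.5 mm above the tip. Its sides lie along x and y of the steel's frame.
- stand: Fixed draining stand: wooden plate 110 x 110 mm, its top 108 mm above the table, on four thin posts over a 130 x 130 mm foot, with one 20 mm hole in its centre. The guard of the steel rests on the plate. Origin on the table under the hole, z up.
- holder: Fixed dark wooden holder: block 70 x 70 mm, 85 mm high, on a foot 110 x 110 x 10 mm, with an upright round bore in its centre. A flat stop with a sprung pad hides in the bore; its depth is not measured: home, the tip lies 44 to 72 mm below the mouth and the guard 28 to 56 mm above the block. Origin on the table under the bore's axis, z up; +x towards the plunger's knob.
- mouth (a point): Centre of the bore's mouth, level with the block's top, 85 mm above the table. Bore 15.4 mm wide, mouth chamfered 3 mm. Pushing the rod down past the plunger takes 5 to 15 N; when the pad is down the force climbs steeply, and above some 15 mm/s it hits hard. Over 32 N of tip on pad, or 80 N of steel on holder in all (the plunger's squeeze alone makes some 30 N of it), is too hard.
- plunger (a joint): Spring plunger through the holder's +x side, 24 mm below the mouth; its dark knob, 20 mm wide, reaches 57 mm from the bore's axis. Its round nose (radius 5 mm) stands in the bore to 4.2 mm from the axis. Value in m: 0 = nose out, about 0.001 = pushed back by the full rod, 0.006 = limit. Side force 12 N at 0, plus 3 N per mm; it holds the rod by friction wherever it is left.
- pad (a joint): Sprung pad on the stop hidden in the bore, pressed down by the steel's tip. Value in m: 0 = pad up, nothing on it; 0.004 = pressed flat on the stop, which is rigid. Its spring gives 1.5 N at 0 and 4 N when flat, less than the plunger's grip, so the steel stays down when let go. Home = pressed down by more than 0.0015.
- spoon: Loose wooden spoon, 260 mm long, lying on the table between stand and holder. Bystander.
- tray: Loose dark green meal tray with four compartments, 160 x 260 x 55 mm, on the far side of the table. Bystander.
- pot: Loose white cooking pot, 170 mm across, 100 mm high. Bystander.
- jar: Loose amber glass jar, 72 mm across, 110 mm high. Bystander.
There are look-alikes about, which are no part of the job. There is more than one size of the steel; the one meant has the size given above.

How it is judged:
On the way, in this order (a step that is already met when the one before it is completed fails the run):
1. the steel is lifted clear of the stand: its tip is higher than the stand's plate (z of steel in the frame of stand above 0.11 m), for 0.05 s.
2. the steel is in the bore of the holder with its tip pressing down the hidden pad (value of joint pad above 0.0015 m and horizontal distance between steel and mouth below 0.003 m and angle between steel's own z axis and vertical below 0.07 rad), for 0.2 s.
At the end, for the whole second after the job is handed in: The steel stands in the holder's bore with its tip holding the hidden pad down by more than 1.5 mm of its 4 mm, within 3 mm of the bore's axis and tilted less than 4 degrees, at rest and let go (all of step 2 and linear speed of steel below 0.02 m/s); the robot touches nothing.
It fails at once if the tip is pressed on the pad and stop with more than 32 N (contact force between steel and pad above 32 N).
It fails at once if the steel is forced against the holder with more than 80 N (contact force between steel and holder above 80 N).
It fails at once if the spoon, tray, pot or jar is moved by more than 20 mm (distance of any of spoon, tray, pot, jar from where it was at the start of the episode above 0.02 m).
It also fails if it takes over 64 s, if anything falls off the work surface, if the arm or the gripper's body presses on something with over 40 N, if the wrist force passes 120 N, or if a joint passes its speed limit or range.

## Working session

There is one attempt and no reset: what is moved stays moved. The work goes in short steps, Python scripts to look and compute and a tool call to move; the robot and the scene stay as the last step left them, time stands still between calls to the robot, and variables do not carry over. Pictures are saved under pics/ and viewed, at most 10 in all, crops included, and the job is handed in when it is done.

Besides the shell and the picture viewer there is one more tool, called after "Call:" as name(argument=value, ...) on one line, values as JSON. carry_out: Moves the arm, as the interface text tells. Its arguments: {"type":"object","properties":{"deltas":{"type":"array","items":{"type":"array","items":{"type":"number"}}},"force":{"type":"number"}},"required":["deltas"]}

```bash
mkdir -p pics; cat > h.py <<'E'
import numpy as np, cv2
from cell import robot, cams
def cap(n,tag):
    c=cams.read_camera(n); cv2.imwrite(f'pics/{tag}.png',c['image']); np.savez(f'{tag}.npz',**c); return c
def load(tag): return dict(np.load(f'{tag}.npz'))
def world(c):
    d=c['depth']; v,u=np.mgrid[:d.shape[0],:d.shape[1]]
    P=np.stack([(u-c['cx'])/c['fx']*d,-(v-c['cy'])/c['fy']*d,-d,np.ones_like(d)],-1)
    W=P@np.linalg.inv(c['world_to_cam']).T
    W[d==0]=np.nan
    return W[...,:3]
E
python3 - <<'E'
from h import *
for n in('side','top'):
    c=cap(n,n+'1'); print(n,{k:np.round(v,3).tolist() for k,v in c.items() if k not in('image','depth')}, (c['depth']==0).mean(), c.keys())
print(robot.observe(), robot.nose_length)
E
```

```text
side {'fx': 497.361, 'fy': 497.361, 'cx': 319.165, 'cy': 193.027, 'world_to_cam': [[-0.9, -0.437, 0.004, 0.518], [0.242, -0.491, 0.837, -0.23], [-0.364, 0.753, 0.548, -1.243], [0.0, 0.0, 0.0, 1.0]]} 0.00408203125 dict_keys(['image', 'depth', 'fx', 'fy', 'cx', 'cy', 'world_to_cam'])
top {'fx': 502.988, 'fy': 502.988, 'cx': 316.218, 'cy': 197.21, 'world_to_cam': [[-0.007, -1.0, 0.014, -0.024], [0.999, -0.006, 0.05, -0.592], [-0.05, 0.014, 0.999, -1.419], [0.0, 0.0, 0.0, 1.0]]} 0.0041484375 dict_keys(['image', 'depth', 'fx', 'fy', 'cx', 'cy', 'world_to_cam'])
{'time': 0.1, 'qpos': array([-1.28200560e+00,  3.42639655e-01,  1.52490528e+00,  1.79044612e-05,
        1.27537845e+00, -1.46025136e-01]), 'qvel': array([-0.00083678, -0.00159348, -0.00339538, -0.00073103, -0.00180514,
        0.00091012]), 'joint_efforts': array([ 1.13734426e-03, -4.32004237e+01, -2.44694549e+01,  7.20122340e-02,
        5.26709540e-02, -5.77289939e-05]), 'tool_pos': array([ 0.22106863, -0.47581412,  0.23412705]), 'tool_rot': array([-3.14027857e+00, -2.10571087e-04,  4.34810499e-01]), 'contact_force': array([ 0.13226339, -0.36599429, -0.43656219]), 'torque': array([ 0.00259398, -0.00153505, -0.02309942]), 'grip_force': 0.0, 'opening': 0.09168801586555464} 0.008
```

View pics/side1.png

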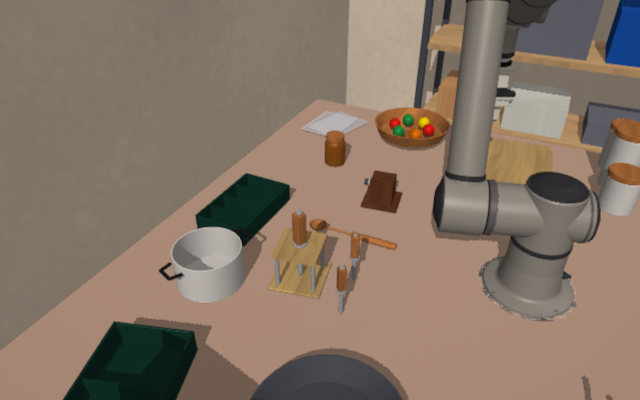

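View pics/top1.png

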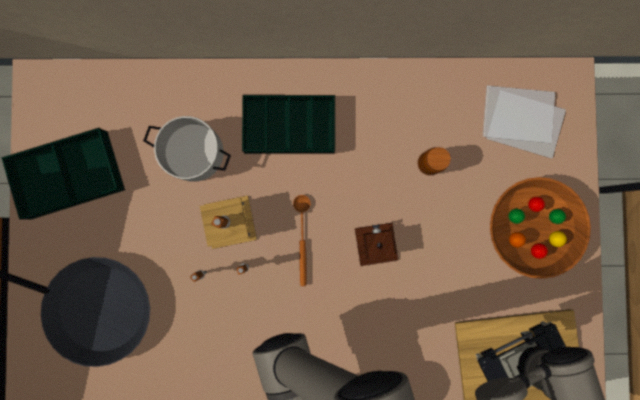

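The side view shows the stand at about (300,260) with the steel's handle at (299,228), and the holder at (382,190). In the top view the handle's end is at (220,222), the stand at (229,222), the holder at (378,244) with its bore near (379,245) and its knob at (376,229). The two small steels at (197,275) and (241,268) are look-alikes.

```bash
python3 - <<'E'
from h import *
def rect(m,W,n):
    p=W[m][:,:2].astype(np.float32); r=cv2.minAreaRect(p); print(n,len(p),np.round(r[0],4),np.round(r[1],4),round(r[2],1),'z',np.median(W[m][:,2]).round(4))
for t in('top1','side1'):
    c=load(t);W=world(c);z=W[...,2]
    v,u=np.mgrid[:400,:640]
    def box(x0,x1,y0,y1): return (u>x0)&(u<x1)&(v>y0)&(v<y1)
    if t=='top1': S=box(195,262,190,255);H=box(350,405,215,270)
    else: S=box(265,335,205,300);H=box(355,405,165,215)
    rect(S&(abs(z-.108)<.006),W,'plate'); rect(S&(z>.14),W,'handle all');rect(S&(z>.193),W,'handletop')
    rect(H&(abs(z-.085)<.006),W,'block'); rect(H&(abs(z-.01)<.006),W,'foot')
    k=H&(abs(z-.063)<.012); print('mid',np.round(W[k].mean(0),3)); 
t=load('top1')['image']; a=cv2.resize(t[190:290,180:260],None,fx=5,fy=5,interpolation=2);b=cv2.resize(t[200:300,345:425],None,fx=5,fy=5,interpolation=2)
cv2.imwrite('pics/crop1.png',np.hstack([a,b])[:, :800])
E
```

```text
plate 1503 [0.5235 0.2193] [0.1102 0.1109] 11.2 z 0.1077
handle all 151 [0.524  0.2191] [0.0267 0.0251] 63.7 z 0.1972
handletop 104 [0.5239 0.2196] [0.0259 0.0246] 64.1 z 0.1992
block 625 [ 0.4571 -0.1985] [0.0702 0.07  ] 8.3 z 0.0845
foot 746 [ 0.462  -0.2027] [0.1528 0.1513] 89.5 z 0.0089
mid [ 0.483 -0.185  0.067]
plate 1154 [0.5205 0.2222] [0.1119 0.1159] 10.8 z 0.1057
handle all 328 [0.5204 0.2234] [0.0285 0.0285] 67.8 z 0.1746
handletop 76 [0.5217 0.2244] [0.0256 0.0265] 66.3 z 0.197
block 286 [ 0.4537 -0.1939] [0.0698 0.0779] 9.3 z 0.0825
foot 381 [ 0.4796 -0.2117] [0.1563 0.161 ] 8.1 z 0.0077
mid [ 0.454 -0.17   0.063]
```

View pics/crop1.png

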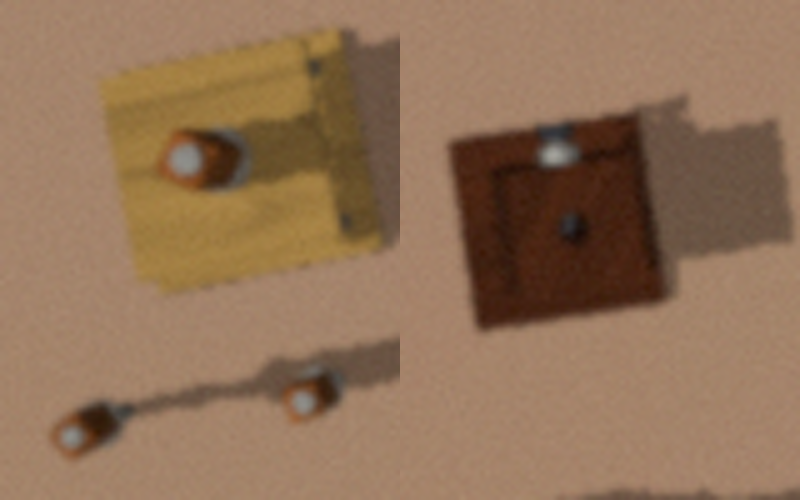

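The left crop shows the handle twisted by about 65° on the stand. The right crop shows the bore at the block's centre and the knob towards world +x. The steel is near (0.522, 0.221) and the bore near (0.456, -0.197). I'll move above the steel.

Call:
carry_out(deltas=[[2.4, -2.1, -0.4, 0, 0, 0, 1], [2.4, -2.1, -0.4, 0, 0, 0, 1], [2.4, -2.1, -0.4, 0, 0, 0, 1], [2.4, -2.1, -0.4, 0, 0, 0, 1], [2.4, -2.1, -0.4, 0, 0, 0, 1], [2.4, -2.1, -0.4, 0, 0, 0, 1], [2.4, -2.1, -0.4, 0, 0, 0, 1], [2.4, -2.1, -0.4, 0, 0, 0, 1]])

```text
time: 0.77
tool_pos: [0.3247, -0.2413, 0.2667]
tool_rot: [-3.141, 0.0, 0.435]
contact_force: [0.8, 0.3, 0.7]
opening: 0.092
grip_force: 0.0
```

Call:
carry_out(deltas=[[2.4, -2.1, -0.4, 0, 0, 0, 1], [2.4, -2.1, -0.4, 0, 0, 0, 1], [2.4, -2.1, -0.4, 0, 0, 0, 1], [2.4, -2.1, -0.4, 0, 0, 0, 1], [2.4, -2.1, -0.4, 0, 0, 0, 1], [2.4, -2.1, -0.4, 0, 0, 0, 1], [2.4, -2.1, -0.4, 0, 0, 0, 1], [2.4, -2.1, -0.4, 0, 0, 0, 1]])

```text
time: 1.43
tool_pos: [0.428, -0.008, 0.2987]
tool_rot: [-3.142, 0.0, 0.435]
contact_force: [-0.5, -0.3, 0.4]
opening: 0.0917
grip_force: 0.0
```

Call:
carry_out(deltas=[[2.3, -2.1, 0, 0, 0, -0.085, 1], [2.3, -2.1, 0, 0, 0, -0.085, 1], [1.5, -2.6, 0, 0, 0, -0.085, 1], [1.5, -2.6, 0, 0, 0, -0.085, 1], [0, 0, 0, 0, 0, -0.085, 1], [0, 0, 0, 0, 0, -0.085, 1], [0, 0, 0, 0, 0, -0.085, 1], [0, 0, 0, 0, 0, -0.085, 1]])

```text
time: 2.1
tool_pos: [0.4417, 0.1086, 0.2983]
tool_rot: [-3.141, 0.001, 1.12]
contact_force: [0.1, 0.1, 0.4]
opening: 0.0918
grip_force: 0.0
```

```bash
cat >> h.py <<'E'
from scipy.spatial.transform import Rotation as R
def go(x,y,z,yaw):
    "remaining move in tool axes: cm, rad"
    o=robot.observe(); T=R.from_euler('xyz',o['tool_rot']); G=R.from_euler('xyz',[np.pi,0,yaw])
    print('t',round(o['time'],2),'pos',np.round(o['tool_pos'],4),'rpy',np.round(o['tool_rot'],4),'F',np.round(o['contact_force'],1),'open',round(o['opening'],4),'grip',round(o['grip_force'],1))
    print('shift cm',np.round(T.inv().apply(np.array([x,y,z])-o['tool_pos'])*100,2),'turn',np.round((T.inv()*G).as_rotvec(),4))
E
python3 - <<'E'
from h import *
cap('wrist','w1')
go(.522,.221,.27,1.117)
E
```

```text
t 2.15 pos [0.4418 0.1084 0.2983] rpy [-3.1409e+00  6.0000e-04  1.1244e+00] F [ 0.5 -0.5 -0.2] open 0.0918 grip 0.0
shift cm [13.62  2.38  2.82] turn [-0.0007  0.0006  0.0074]
```

View pics/w1.png

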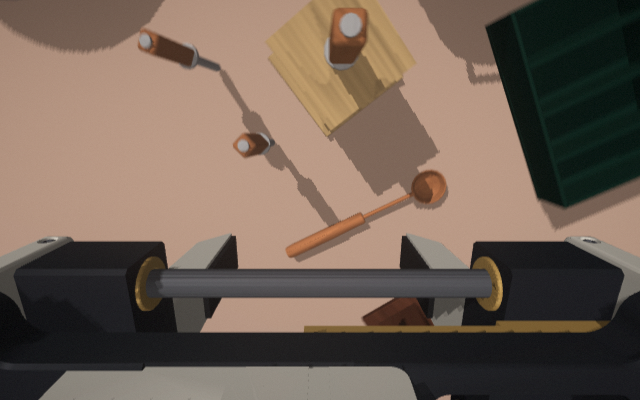

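The wrist view shows the steel's end cap at (351,24), with the handle nearly square to the jaws, the guard at (340,50), and the jaws at rows 240-330. I'll measure it here.

```bash
python3 - <<'E'
from h import *
c=load('w1');W=world(c);v,u=np.mgrid[:400,:640];S=(u>250)&(u<420)&(v<140);z=W[...,2]
for n,m in(('plate',abs(z-.108)<.005),('handle',z>.13),('shoulder',(z>.190)&(z<.21)),('top',z>.2005)):
    m=m&S;r=cv2.minAreaRect(W[m][:,:2].astype(np.float32));print(n,m.sum(),np.round(r[0],4),np.round(r[1],4),r[2],W[m][:,2].max())
E
```

```text
plate 9671 [0.4882 0.2129] [0.1784 0.1102] 11.28255844116211 0.11293854530684039
handle 1850 [0.4692 0.2106] [0.1389 0.0327] 10.101505279541016 0.2058310534286199
shoulder 1393 [0.5219 0.2202] [0.0265 0.0259] 63.052207946777344 0.2058310534286199
top 448 [0.5221 0.2205] [0.0199 0.0208] 60.673133850097656 0.2058310534286199
```

Call:
carry_out(deltas=[[1.95, 0.34, 0, 0, 0, 0.008, 1], [1.95, 0.34, 0, 0, 0, 0.007, 1], [1.95, 0.34, 0, 0, 0, 0, 1], [1.95, 0.34, 0, 0, 0, 0, 1], [1.95, 0.34, 0, 0, 0, 0, 1], [1.95, 0.34, 0, 0, 0, 0, 1], [1.9, 0.35, 0, 0, 0, 0, 1], [0, 0, 0, 0, 0, 0, 1]])

```text
time: 2.82
tool_pos: [0.5259, 0.2209, 0.2975]
tool_rot: [-3.141, -0.0, 1.099]
contact_force: [-1.7, 0.1, 0.7]
opening: 0.0918
grip_force: 0.0
```

```bash
python3 - <<'E'
from h import *
go(.522,.2203,.157,1.107)
E
```

```text
t 2.82 pos [0.5259 0.2209 0.2975] rpy [-3.1407e+00 -2.0000e-04  1.0993e+00] F [-1.7  0.1  0.7] open 0.0918 grip 0.0
shift cm [-0.23 -0.3  14.05] turn [-0.0009 -0.0002 -0.0077]
```

Call:
carry_out(deltas=[[-0.1, -0.2, 1.5, 0, 0, 0, 1], [0, 0, 2.1, 0, 0, 0, 1], [0, 0, 2.1, 0, 0, 0, 1], [0, 0, 2.1, 0, 0, 0, 1], [0, 0, 2.1, 0, 0, 0, 1], [0, 0, 2.1, 0, 0, 0, 1], [0, 0, 2.0, 0, 0, 0, 1], [0, 0, 0, 0, 0, 0, 1]])

```text
time: 3.48
tool_pos: [0.5198, 0.2177, 0.1546]
tool_rot: [-3.136, 0.006, 1.098]
contact_force: [-1.5, -0.1, -0.1]
opening: 0.0918
grip_force: 0.0
```

```bash
python3 - <<'E'
from h import *
go(.522,.2203,.157,1.107)
E
```

```text
t 3.48 pos [0.5198 0.2177 0.1546] rpy [-3.1356  0.0057  1.0981] F [-1.5 -0.1 -0.1] open 0.0918 grip 0.0
shift cm [ 0.33  0.07 -0.24] turn [-0.006   0.0057 -0.0089]
```

Call:
carry_out(deltas=[[0, 0, 0, 0, 0, -0.008, 1], [0, 0, 0, 0, 0, 0, 1], [0, 0, 0, 0, 0, 0, 1], [0, 0, 0, 0, 0, 0, 1], [0, 0, 0, 0, 0, 0, 1], [0, 0, 0, 0, 0, 0, 1], [0, 0, 0, 0, 0, 0, 1], [0, 0, 0, 0, 0, 0, 1]])

```text
time: 4.15
tool_pos: [0.5225, 0.2189, 0.1589]
tool_rot: [3.141, -0.0, 1.108]
contact_force: [0.8, 0.2, -0.2]
opening: 0.0917
grip_force: 0.0
```

```bash
python3 - <<'E'
from h import *
go(.522,.2203,.157,1.107)
E
```

```text
t 4.15 pos [0.5225 0.2189 0.1589] rpy [ 3.1413e+00 -1.0000e-04  1.1078e+00] F [ 0.8  0.2 -0.2] open 0.0917 grip 0.0
shift cm [ 0.11 -0.11  0.19] turn [ 0.0003 -0.0001  0.0008]
```

Call:
carry_out(deltas=[[0.1, -0.1, 0.1, 0, 0, 0, 0.6], [0, 0, 0, 0, 0, 0, 0.4], [0, 0, 0, 0, 0, 0, 0.2], [0, 0, 0, 0, 0, 0, 0], [0, 0, 0, 0, 0, 0, 0], [0, 0, 0, 0, 0, 0, 0], [0, 0, 0, 0, 0, 0, 0], [0, 0, 0, 0, 0, 0, 0]], force=45)

```text
time: 4.82
tool_pos: [0.522, 0.2202, 0.1577]
tool_rot: [3.141, 0.0, 1.108]
contact_force: [-0.1, -0.0, -0.4]
opening: 0.0431
grip_force: 0.0
```

Call:
carry_out(deltas=[[0, 0, 0, 0, 0, 0, 0], [0, 0, 0, 0, 0, 0, 0], [0, 0, 0, 0, 0, 0, 0], [0, 0, 0, 0, 0, 0, 0], [0, 0, -0.2, 0, 0, 0, 0], [0, 0, -0.4, 0, 0, 0, 0], [0, 0, -0.6, 0, 0, 0, 0], [0, 0, -0.8, 0, 0, 0, 0]])

```text
time: 5.48
tool_pos: [0.5217, 0.2201, 0.1779]
tool_rot: [-3.141, 0.001, 1.108]
contact_force: [-1.1, 0.1, -2.3]
opening: 0.0257
grip_force: 45.0
```

Call:
carry_out(deltas=[[0, 0, -1.0, 0, 0, 0, 0], [0, 0, -1.5, 0, 0, 0, 0], [0, 0, -1.8, 0, 0, 0, 0], [0, 0, -1.8, 0, 0, 0, 0], [0, 0, -1.8, 0, 0, 0, 0], [0, 0, -1.8, 0, 0, 0, 0], [0, 0, -1.2, 0, 0, 0, 0], [0, 0, -0.6, 0, 0, 0, 0]])

```text
time: 6.15
tool_pos: [0.5226, 0.2204, 0.2958]
tool_rot: [3.138, -0.003, 1.108]
contact_force: [-0.4, -0.0, -1.6]
opening: 0.0258
grip_force: 45.0
```

Call:
carry_out(deltas=[[0, 0, -0.3, 0, 0, 0, 0], [0, 0, 0, 0, 0, 0, 0], [0, 0, 0, 0, 0, 0, 0], [0, 0, 0, 0, 0, 0, 0], [0, 0, 0, 0, 0, 0, 0], [0, 0, 0, 0, 0, 0, 0], [0, 0, 0, 0, 0, 0, 0], [0, 0, 0, 0, 0, 0, 0]])

```text
time: 6.82
tool_pos: [0.522, 0.2202, 0.2955]
tool_rot: [-3.141, 0.0, 1.108]
contact_force: [-0.6, -0.6, -1.8]
opening: 0.0258
grip_force: 45.0
```

```bash
python3 - <<'E'
from h import *
cap('side','side2');cap('top','top2');cap('wrist','w2')
go(.456,-.197,.285,1.107)
i=[cv2.imread(f'pics/{n}.png') for n in('side2','w2')]
cv2.imwrite('pics/c2.png',np.vstack([cv2.resize(i[0][80:380,180:480],(400,400)),cv2.resize(i[1],(400,250))])[:600])
E
```

```text
t 6.97 pos [0.522  0.2202 0.2956] rpy [3.1416e+00 1.0000e-04 1.1078e+00] F [-0.9  0.7 -1.5] open 0.0258 grip 45.0
shift cm [-40.28  12.73   1.07] turn [0.     0.0001 0.0008]
```

View pics/c2.png

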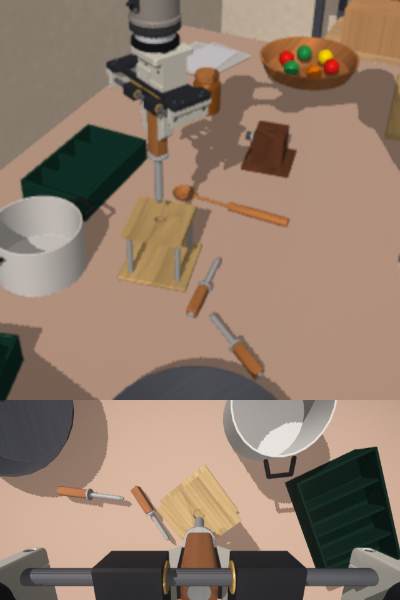

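The side view shows the steel held upright, clear of the stand. In the wrist view the tip lies over the stand's hole. The two look-alike steels have toppled and lie clear of my path. I'll carry the steel to the holder.

Call:
carry_out(deltas=[[-1.2, 0.4, 0, 0, 0, 0, 0], [-2.4, 0.8, 0, 0, 0, 0, 0], [-3.0, 0.9, 0, 0, 0, 0, 0], [-3.0, 0.9, 0, 0, 0, 0, 0], [-3.0, 0.9, 0, 0, 0, 0, 0], [-3.0, 0.9, 0, 0, 0, 0, 0], [-3.0, 0.9, 0, 0, 0, 0, 0], [-3.0, 0.9, 0, 0, 0, 0, 0]])

```text
time: 7.63
tool_pos: [0.4837, -0.0045, 0.2959]
tool_rot: [3.141, 0.0, 1.108]
contact_force: [0.6, -0.5, -2.0]
opening: 0.0262
grip_force: 45.0
```

Call:
carry_out(deltas=[[-3.0, 1.0, 0, 0, 0, 0, 0], [-3.0, 1.0, 0, 0, 0, 0, 0], [-3.0, 1.0, 0, 0, 0, 0, 0], [-3.0, 1.0, 0, 0, 0, 0, 0], [-3.0, 1.0, 0, 0, 0, 0, 0], [-2.4, 0.7, 0, 0, 0, 0, 0], [-1.2, 0.4, 0, 0, 0, 0, 0], [0, 0, 0, 0, 0, 0, 0]])

```text
time: 8.3
tool_pos: [0.4552, -0.1988, 0.2956]
tool_rot: [3.141, 0.001, 1.104]
contact_force: [1.0, 0.1, -1.9]
opening: 0.0255
grip_force: 45.0
```

Call:
carry_out(deltas=[[0, 0, 0.1, 0, 0, 0, 0], [0, 0, 0.3, 0, 0, 0, 0], [0, 0, 0.3, 0, 0, 0, 0], [0, 0, 0.3, 0, 0, 0, 0], [0, 0, 0, 0, 0, 0, 0], [0, 0, 0, 0, 0, 0, 0], [0, 0, 0, 0, 0, 0, 0], [0, 0, 0, 0, 0, 0, 0]])

```text
time: 8.97
tool_pos: [0.4562, -0.196, 0.2859]
tool_rot: [3.141, 0.0, 1.108]
contact_force: [-0.5, -0.3, -0.8]
opening: 0.0258
grip_force: 45.0
```

```bash
python3 - <<'E'
from h import *
for n in('side','top','wrist'): cap(n,n+'3')
go(.456,-.197,.285,1.107)
i=load('wrist3')['image']; cv2.imwrite('pics/c3.png',cv2.resize(i[60:300,200:440],(600,600),interpolation=2))
c=load('wrist3');W=world(c);v,u=np.mgrid[:400,:640];z=W[...,2]
m=(abs(z-.085)<.005)&(np.linalg.norm(W[...,:2]-[.456,-.197],axis=-1)<.06)
r=cv2.minAreaRect(W[m][:,:2].astype(np.float32));print('block',m.sum(),r)
# rod cross sections by height
for a in np.arange(.14,.26,.01):
    m=(abs(z-a)<.005)&(np.linalg.norm(W[...,:2]-[.456,-.197],axis=-1)<.04)&(u>250)&(u<400)
    if m.sum()>15: print(round(a,3),m.sum(),W[m].mean(0).round(4),W[m].min(0).round(3),W[m].max(0).round(3),u[m].mean().round(1),v[m].mean().round(1))
E
```

```text
t 9.12 pos [ 0.4562 -0.1962  0.2858] rpy [3.1413e+00 1.0000e-04 1.1079e+00] F [ 0.9 -1.6 -1.1] open 0.0253 grip 45.0
shift cm [-0.08  0.02  0.08] turn [0.0003 0.0001 0.0009]
block 2823 ((0.454815536737442, -0.1986292004585266), (0.07015195488929749, 0.07032331079244614), 8.227065086364746)
0.15 28 [ 0.4584 -0.191   0.151 ] [ 0.452 -0.196  0.146] [ 0.463 -0.189  0.155] 318.4 189.0
0.16 35 [ 0.4589 -0.1913  0.1602] [ 0.452 -0.198  0.155] [ 0.463 -0.189  0.165] 319.0 191.4
0.17 43 [ 0.4583 -0.1912  0.1705] [ 0.45  -0.197  0.165] [ 0.463 -0.189  0.175] 318.3 194.3
0.18 38 [ 0.4584 -0.1911  0.18  ] [ 0.451 -0.197  0.175] [ 0.463 -0.189  0.185] 318.4 196.8
0.19 44 [ 0.4585 -0.1906  0.1895] [ 0.452 -0.195  0.185] [ 0.463 -0.189  0.195] 318.2 199.3
0.24 512 [ 0.4606 -0.1865  0.2419] [ 0.439 -0.207  0.236] [ 0.474 -0.178  0.244] 318.3 213.2
0.25 169 [ 0.4616 -0.1847  0.2505] [ 0.448 -0.194  0.245] [ 0.472 -0.18   0.255] 318.5 214.3
```

View pics/c3.png

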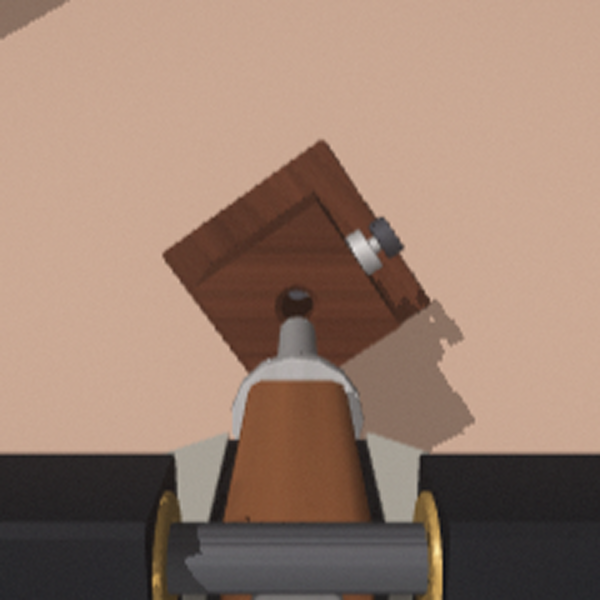

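The crop shows the bore at crop (295,303), which is about (318,181) in the image, and the steel's tip just below it at crop (297,322). I'll compute the bore offset relative to the rod.

```bash
python3 - <<'E'
from h import *
c=load('wrist3');g=cv2.cvtColor(c['image'],6)
M=np.linalg.inv(c['world_to_cam']);
sub=g[168:192,306:332]; print(sub[::1,::2])
def back(u,v,z):
    d=np.array([(u-c['cx'])/c['fx'],-(v-c['cy'])/c['fy'],-1]);d=M[:3,:3]@d;o=M[:3,3];return o+d*(z-o[2])/d[2]
for u,v in((318,181),(319,181),(318,182)): print(back(u,v,.085).round(4))
print('cam',M[:3,3].round(3))
p=c['world_to_cam']@np.array([.4562,-.1962,.085,1]);print(c['cx']+c['fx']*p[0]/-p[2],c['cy']-c['fy']*p[1]/-p[2])
for z in(.1358,.1458): 
  p=c['world_to_cam']@np.array([.4562,-.1962,z,1]);print(c['cx']+c['fx']*p[0]/-p[2],c['cy']-c['fy']*p[1]/-p[2])
t=load('top3');W=world(t);z=W[...,2]
E
```

```text
[[ 71  73  72  73  72  72  72  70  73  71  71  70  72]
 [ 72  70  70  70  69  69  71  67  68  71  68  69  70]
 [ 70  69  68  70  70  68  69  69  67  69  68  69  69]
 [ 70  68  69  70  68  71  69  69  70  70  69  70  69]
 [ 69  67  69  68  69  67  68  68  67  67  67  66  68]
 [ 68  65  68  67  65  68  62  65  67  68  66  67  65]
 [ 70  70  68  71  65  58  53  59  64  68  67  66  69]
 [ 70  67  68  68  52  47  53  53  56  65  67  68  67]
 [ 64  66  67  60  46  59  66  63  59  56  66  64  64]
 [ 62  64  62  50  45  77  75  76  75  54  63  64  66]
 [ 66  65  61  44  38  69  78  76  65  53  59  66  65]
 [ 65  65  57  46  36  49  65  61  39  44  57  65  67]
 [ 67  66  52  46  37  36  41  38  36  37  60  65  66]
 [ 69  69  54  46  36  37  35  36  35  39  64  68  67]
 [ 70  72  47  42  37  36  35  35  35  38  66  69  69]
 [ 68  66  50  43  37  37  36  36  35  41  66  68  67]
 [ 65  66  52  46  36  37  39  37  34  53  68  65  66]
 [ 65  67  56  51  35  36  38  35  43  54  70  66  65]
 [ 65  65  60  51  38  54  68  61  54  62  66  66  64]
 [ 61  63  61  50  57 103 112 103  77  64  63  60  62]
 [ 61  63  60  52 101 134 124 115 106  66  60  59  61]
 [ 64  63  63  71 133 133 123 114  96  71  63  62  62]
 [ 64  64  63  98 132 133 125 113  98  75  63  62  62]
 [ 65  65  63 108 133 133 124 114  98  75  64  64  64]]
[ 0.4554 -0.1962  0.085 ]
[ 0.4564 -0.1967  0.085 ]
[ 0.4548 -0.1972  0.085 ]
cam [ 0.489 -0.131  0.436]
318.65925274139596 180.71605369827356
318.6995356929095 191.0183584371532
318.7090162621284 193.44299986788175
```

Call:
carry_out(deltas=[[-0.19, -0.05, 0.3, 0, 0, 0, 0], [0, 0, 0.7, 0, 0, 0, 0], [0, 0, 0.8, 0, 0, 0, 0], [0, 0, 0.8, 0, 0, 0, 0], [0, 0, 0.8, 0, 0, 0, 0], [0, 0, 0.6, 0, 0, 0, 0], [0, 0, 0.3, 0, 0, 0, 0], [0, 0, 0, 0, 0, 0, 0]])

```text
time: 9.78
tool_pos: [0.4545, -0.1975, 0.2418]
tool_rot: [-3.14, -0.0, 1.108]
contact_force: [-0.3, -0.1, -1.6]
opening: 0.0258
grip_force: 45.0
```

Call:
carry_out(deltas=[[0, 0, 0, 0, 0, 0, 0], [0, 0, 0, 0, 0, 0, 0], [0, 0, 0, 0, 0, 0, 0], [0, 0, 0, 0, 0, 0, 0], [0, 0, 0, 0, 0, 0, 0], [0, 0, 0, 0, 0, 0, 0], [0, 0, 0, 0, 0, 0, 0], [0, 0, 0, 0, 0, 0, 0]])

```text
time: 10.45
tool_pos: [0.4548, -0.1977, 0.2428]
tool_rot: [3.141, 0.0, 1.108]
contact_force: [0.6, -0.4, -1.2]
opening: 0.0256
grip_force: 45.0
```

```bash
python3 - <<'E'
from h import *
for n in('side','wrist'): cap(n,n+'4')
go(.4548,-.1977,.24,1.107)
a=load('wrist4')['image'][130:250,260:380];b=load('side4')['image'][130:230,330:430]
cv2.imwrite('pics/c4.png',np.hstack([cv2.resize(a,(400,400),interpolation=2),cv2.resize(b,(400,400),interpolation=2)]))
E
```

```text
t 10.55 pos [ 0.4548 -0.1977  0.2427] rpy [3.1416e+00 1.0000e-04 1.1078e+00] F [-0.2 -0.  -2.1] open 0.0257 grip 45.0
shift cm [-0.    0.    0.27] turn [0.     0.0001 0.0008]
```

View pics/c4.png

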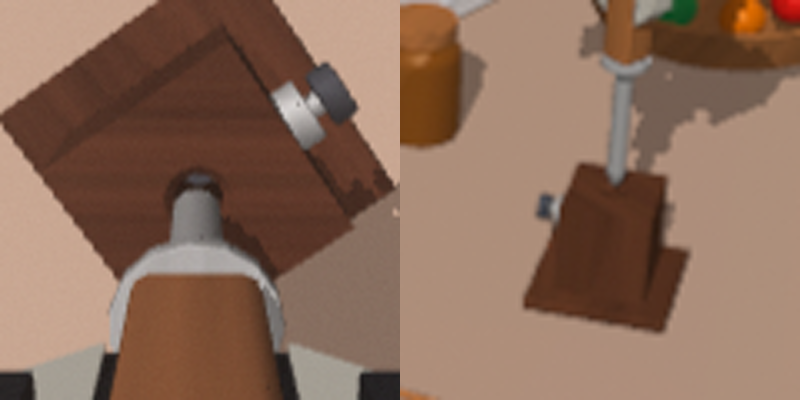

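The wrist crop shows the tip just above the mouth and centred on the bore to within about 1 mm. The side crop agrees. I'll enter slowly.

Call:
carry_out(deltas=[[0, 0, 0.15, 0, 0, 0, 0], [0, 0, 0.2, 0, 0, 0, 0], [0, 0, 0.2, 0, 0, 0, 0], [0, 0, 0.2, 0, 0, 0, 0], [0, 0, 0.2, 0, 0, 0, 0], [0, 0, 0.2, 0, 0, 0, 0], [0, 0, 0.1, 0, 0, 0, 0], [0, 0, 0, 0, 0, 0, 0]])

```text
time: 11.22
tool_pos: [0.4547, -0.1976, 0.2299]
tool_rot: [-3.141, 0.0, 1.108]
contact_force: [-0.5, -0.1, -1.7]
opening: 0.0254
grip_force: 45.0
```

Call:
carry_out(deltas=[[0, 0, 0.1, 0, 0, 0, 0], [0, 0, 0.15, 0, 0, 0, 0], [0, 0, 0.15, 0, 0, 0, 0], [0, 0, 0.15, 0, 0, 0, 0], [0, 0, 0.15, 0, 0, 0, 0], [0, 0, 0.1, 0, 0, 0, 0], [0, 0, 0, 0, 0, 0, 0], [0, 0, 0, 0, 0, 0, 0]])

```text
time: 11.88
tool_pos: [0.4548, -0.1978, 0.2222]
tool_rot: [3.141, 0.0, 1.108]
contact_force: [-0.6, -1.4, -1.9]
opening: 0.0258
grip_force: 45.0
```

Call:
carry_out(deltas=[[0, 0, 0.1, 0, 0, 0, 0], [0, 0, 0.1, 0, 0, 0, 0], [0, 0, 0.1, 0, 0, 0, 0], [0, 0, 0.1, 0, 0, 0, 0], [0, 0, 0.1, 0, 0, 0, 0], [0, 0, 0.1, 0, 0, 0, 0], [0, 0, 0, 0, 0, 0, 0], [0, 0, 0, 0, 0, 0, 0]])

```text
time: 12.55
tool_pos: [0.4548, -0.1978, 0.2161]
tool_rot: [3.142, 0.0, 1.108]
contact_force: [0.2, -1.0, -2.3]
opening: 0.0256
grip_force: 45.0
```

Call:
carry_out(deltas=[[0, 0, 0.1, 0, 0, 0, 0], [0, 0, 0.1, 0, 0, 0, 0], [0, 0, 0.1, 0, 0, 0, 0], [0, 0, 0.1, 0, 0, 0, 0], [0, 0, 0.1, 0, 0, 0, 0], [0, 0, 0.1, 0, 0, 0, 0], [0, 0, 0, 0, 0, 0, 0], [0, 0, 0, 0, 0, 0, 0]])

```text
time: 13.22
tool_pos: [0.4548, -0.1977, 0.2101]
tool_rot: [3.142, 0.0, 1.108]
contact_force: [-0.4, -2.5, -2.6]
opening: 0.0255
grip_force: 45.0
```

Call:
carry_out(deltas=[[0, 0, 0.1, 0, 0, 0, 0], [0, 0, 0.1, 0, 0, 0, 0], [0, 0, 0.1, 0, 0, 0, 0], [0, 0, 0.1, 0, 0, 0, 0], [0, 0, 0.1, 0, 0, 0, 0], [0, 0, 0.1, 0, 0, 0, 0], [0, 0, 0, 0, 0, 0, 0], [0, 0, 0, 0, 0, 0, 0]])

```text
time: 13.88
tool_pos: [0.4546, -0.1979, 0.2047]
tool_rot: [3.141, 0.001, 1.108]
contact_force: [-2.1, -1.6, 5.5]
opening: 0.026
grip_force: 45.0
```

Call:
carry_out(deltas=[[0, 0, 0.1, 0, 0, 0, 0], [0, 0, 0.1, 0, 0, 0, 0], [0, 0, 0.1, 0, 0, 0, 0], [0, 0, 0.1, 0, 0, 0, 0], [0, 0, 0.1, 0, 0, 0, 0], [0, 0, 0.1, 0, 0, 0, 0], [0, 0, 0, 0, 0, 0, 0], [0, 0, 0, 0, 0, 0, 0]])

```text
time: 14.55
tool_pos: [0.4545, -0.1981, 0.1984]
tool_rot: [3.141, 0.001, 1.108]
contact_force: [-1.6, -2.4, 3.6]
opening: 0.0255
grip_force: 45.0
```

Call:
carry_out(deltas=[[0, 0, 0.05, 0, 0, 0, 0], [0, 0, 0.05, 0, 0, 0, 0], [0, 0, 0.05, 0, 0, 0, 0], [0, 0, 0.05, 0, 0, 0, 0], [0, 0, 0.05, 0, 0, 0, 0], [0, 0, 0.05, 0, 0, 0, 0], [0, 0, 0, 0, 0, 0, 0], [0, 0, 0, 0, 0, 0, 0]])

```text
time: 15.22
tool_pos: [0.4546, -0.1981, 0.1963]
tool_rot: [3.141, 0.001, 1.108]
contact_force: [-5.6, -3.0, 11.7]
opening: 0.0261
grip_force: 45.0
```

Call:
carry_out(deltas=[[0, 0, 0.05, 0, 0, 0, 0], [0, 0, 0.05, 0, 0, 0, 0], [0, 0, 0.05, 0, 0, 0, 0], [0, 0, 0.05, 0, 0, 0, 0], [0, 0, 0, 0, 0, 0, 0], [0, 0, 0, 0, 0, 0, 0], [0, 0, 0, 0, 0, 0, 0], [0, 0, 0, 0, 0, 0, 0]])

```text
time: 15.88
tool_pos: [0.4546, -0.1981, 0.1937]
tool_rot: [3.141, 0.001, 1.108]
contact_force: [-3.1, -3.3, 6.9]
opening: 0.0256
grip_force: 45.0
```

Call:
carry_out(deltas=[[0, 0, 0.05, 0, 0, 0, 0], [0, 0, 0.05, 0, 0, 0, 0], [0, 0, 0.05, 0, 0, 0, 0], [0, 0, 0.05, 0, 0, 0, 0], [0, 0, 0, 0, 0, 0, 0], [0, 0, 0, 0, 0, 0, 0], [0, 0, 0, 0, 0, 0, 0], [0, 0, 0, 0, 0, 0, 0]])

```text
time: 16.55
tool_pos: [0.4546, -0.1981, 0.192]
tool_rot: [3.141, 0.001, 1.108]
contact_force: [-2.8, -2.0, 9.6]
opening: 0.0255
grip_force: 45.0
```

Call:
carry_out(deltas=[[0, 0, 0.02, 0, 0, 0, 0], [0, 0, 0.02, 0, 0, 0, 0], [0, 0, 0.02, 0, 0, 0, 0], [0, 0, 0.02, 0, 0, 0, 0], [0, 0, 0.02, 0, 0, 0, 0], [0, 0, 0.02, 0, 0, 0, 0], [0, 0, 0.02, 0, 0, 0, 0], [0, 0, 0.02, 0, 0, 0, 0]])

```text
time: 17.22
tool_pos: [0.4546, -0.1981, 0.1905]
tool_rot: [3.141, 0.001, 1.108]
contact_force: [-4.5, -2.3, 11.4]
opening: 0.0259
grip_force: 45.0
```

Call:
carry_out(deltas=[[0, 0, 0.02, 0, 0, 0, 0], [0, 0, 0.02, 0, 0, 0, 0], [0, 0, 0.02, 0, 0, 0, 0], [0, 0, 0.02, 0, 0, 0, 0], [0, 0, 0.02, 0, 0, 0, 0], [0, 0, 0.02, 0, 0, 0, 0], [0, 0, 0.02, 0, 0, 0, 0], [0, 0, 0.02, 0, 0, 0, 0]])

```text
time: 17.88
tool_pos: [0.4546, -0.1981, 0.189]
tool_rot: [3.141, 0.001, 1.108]
contact_force: [-5.6, -1.5, 11.9]
opening: 0.026
grip_force: 45.0
```

Call:
carry_out(deltas=[[0, 0, 0.02, 0, 0, 0, 0], [0, 0, 0.02, 0, 0, 0, 0], [0, 0, 0.02, 0, 0, 0, 0], [0, 0, 0.02, 0, 0, 0, 0], [0, 0, 0.02, 0, 0, 0, 0], [0, 0, 0.02, 0, 0, 0, 0], [0, 0, 0.02, 0, 0, 0, 0], [0, 0, 0.02, 0, 0, 0, 0]])

```text
time: 18.55
tool_pos: [0.4546, -0.1981, 0.1875]
tool_rot: [3.141, 0.001, 1.108]
contact_force: [-4.6, -1.6, 13.0]
opening: 0.0259
grip_force: 45.0
```

Call:
carry_out(deltas=[[0, 0, 0.02, 0, 0, 0, 0], [0, 0, 0.02, 0, 0, 0, 0], [0, 0, 0.02, 0, 0, 0, 0], [0, 0, 0.02, 0, 0, 0, 0], [0, 0, 0.02, 0, 0, 0, 0], [0, 0, 0.02, 0, 0, 0, 0], [0, 0, 0.02, 0, 0, 0, 0], [0, 0, 0.02, 0, 0, 0, 0]])

```text
time: 19.22
tool_pos: [0.4546, -0.1981, 0.186]
tool_rot: [3.141, 0.001, 1.108]
contact_force: [-5.7, -2.0, 13.1]
opening: 0.0259
grip_force: 45.0
```

Call:
carry_out(deltas=[[0, 0, 0.02, 0, 0, 0, 0], [0, 0, 0.02, 0, 0, 0, 0], [0, 0, 0.02, 0, 0, 0, 0], [0, 0, 0.02, 0, 0, 0, 0], [0, 0, 0.02, 0, 0, 0, 0], [0, 0, 0.02, 0, 0, 0, 0], [0, 0, 0.02, 0, 0, 0, 0], [0, 0, 0.02, 0, 0, 0, 0]])

```text
time: 19.88
tool_pos: [0.4546, -0.1981, 0.1845]
tool_rot: [3.141, 0.001, 1.108]
contact_force: [-6.0, -1.8, 13.9]
opening: 0.026
grip_force: 45.0
```

Call:
carry_out(deltas=[[0, 0, 0.02, 0, 0, 0, 0], [0, 0, 0.02, 0, 0, 0, 0], [0, 0, 0.02, 0, 0, 0, 0], [0, 0, 0.02, 0, 0, 0, 0], [0, 0, 0.02, 0, 0, 0, 0], [0, 0, 0.02, 0, 0, 0, 0], [0, 0, 0.02, 0, 0, 0, 0], [0, 0, 0.02, 0, 0, 0, 0]])

```text
time: 20.55
tool_pos: [0.4546, -0.1981, 0.183]
tool_rot: [3.141, 0.001, 1.108]
contact_force: [-6.4, -1.7, 15.7]
opening: 0.0259
grip_force: 45.0
```

Call:
carry_out(deltas=[[0, 0, 0.02, 0, 0, 0, 0], [0, 0, 0.02, 0, 0, 0, 0], [0, 0, 0.02, 0, 0, 0, 0], [0, 0, 0.02, 0, 0, 0, 0], [0, 0, 0.02, 0, 0, 0, 0], [0, 0, 0.02, 0, 0, 0, 0], [0, 0, 0, 0, 0, 0, 0], [0, 0, 0, 0, 0, 0, 0]])

```text
time: 21.22
tool_pos: [0.4546, -0.1981, 0.1816]
tool_rot: [3.141, 0.001, 1.108]
contact_force: [-4.8, -1.9, 12.0]
opening: 0.0259
grip_force: 45.0
```

Call:
carry_out(deltas=[[0, 0, 0.02, 0, 0, 0, 0], [0, 0, 0.02, 0, 0, 0, 0], [0, 0, 0.02, 0, 0, 0, 0], [0, 0, 0.02, 0, 0, 0, 0], [0, 0, 0.02, 0, 0, 0, 0], [0, 0, 0.02, 0, 0, 0, 0], [0, 0, 0.02, 0, 0, 0, 0], [0, 0, 0.02, 0, 0, 0, 0]])

```text
time: 21.88
tool_pos: [0.4546, -0.1981, 0.1802]
tool_rot: [3.141, 0.001, 1.108]
contact_force: [-6.2, -1.4, 14.2]
opening: 0.0261
grip_force: 45.0
```

Call:
carry_out(deltas=[[0, 0, 0.02, 0, 0, 0, 0], [0, 0, 0.02, 0, 0, 0, 0], [0, 0, 0.02, 0, 0, 0, 0], [0, 0, 0.02, 0, 0, 0, 0], [0, 0, 0.02, 0, 0, 0, 0], [0, 0, 0.02, 0, 0, 0, 0], [0, 0, 0.02, 0, 0, 0, 0], [0, 0, 0.02, 0, 0, 0, 0]])

```text
time: 22.55
tool_pos: [0.4546, -0.1981, 0.179]
tool_rot: [3.14, 0.001, 1.108]
contact_force: [-6.6, -0.4, 19.8]
opening: 0.026
grip_force: 45.0
```

Call:
carry_out(deltas=[[0, 0, 0.02, 0, 0, 0, 0], [0, 0, 0.02, 0, 0, 0, 0], [0, 0, 0.01, 0, 0, 0, 0], [0, 0, 0, 0, 0, 0, 0], [0, 0, 0, 0, 0, 0, 0], [0, 0, 0, 0, 0, 0, 0], [0, 0, 0, 0, 0, 0, 0], [0, 0, 0, 0, 0, 0, 0]])

```text
time: 23.22
tool_pos: [0.4546, -0.1982, 0.179]
tool_rot: [3.14, 0.001, 1.108]
contact_force: [-7.7, -0.6, 21.8]
opening: 0.0257
grip_force: 45.0
```

The force rises to 22 N with no further travel, so the steel is on the stop. I'll ease off and release.

Call:
carry_out(deltas=[[0, 0, -0.04, 0, 0, 0, 0], [0, 0, -0.04, 0, 0, 0, 0], [0, 0, -0.04, 0, 0, 0, 0], [0, 0, -0.04, 0, 0, 0, 0], [0, 0, 0, 0, 0, 0, 0], [0, 0, 0, 0, 0, 0, 0], [0, 0, 0, 0, 0, 0, 0], [0, 0, 0, 0, 0, 0, 0]])

```text
time: 23.88
tool_pos: [0.4546, -0.1981, 0.1791]
tool_rot: [3.141, 0.001, 1.108]
contact_force: [-5.1, -2.8, 8.6]
opening: 0.026
grip_force: 45.0
```

Call:
carry_out(deltas=[[0, 0, -0.03, 0, 0, 0, 0], [0, 0, -0.02, 0, 0, 0, 0], [0, 0, 0, 0, 0, 0, 0], [0, 0, 0, 0, 0, 0, 0.32], [0, 0, 0, 0, 0, 0, 0.35], [0, 0, 0, 0, 0, 0, 0.4], [0, 0, 0, 0, 0, 0, 0.6], [0, 0, 0, 0, 0, 0, 0.9]])

```text
time: 24.55
tool_pos: [0.4549, -0.1974, 0.1786]
tool_rot: [-3.141, -0.0, 1.108]
contact_force: [0.0, 0.1, -0.0]
opening: 0.0453
grip_force: 0.0
```

Call:
carry_out(deltas=[[0, 0, 0, 0, 0, 0, 0.9], [0, 0, 0, 0, 0, 0, 0.9], [0, 0, 0, 0, 0, 0, 0.9], [0, 0, -0.5, 0, 0, 0, 0.9], [0, 0, -1.0, 0, 0, 0, 0.9], [0, 0, -1.5, 0, 0, 0, 0.9], [0, 0, -1.5, 0, 0, 0, 0.9], [0, 0, -1.5, 0, 0, 0, 0.9]])

```text
time: 25.22
tool_pos: [0.4548, -0.1976, 0.2399]
tool_rot: [3.141, 0.0, 1.108]
contact_force: [-0.1, 0.8, -0.2]
opening: 0.0827
grip_force: 0.0
```

Call:
carry_out(deltas=[[0, 0, -1.5, 0, 0, 0, 0.9], [0, 0, -1.5, 0, 0, 0, 0.9], [0, 0, -1.5, 0, 0, 0, 0.9], [0, 0, -1.5, 0, 0, 0, 0.9], [0, 0, -1, 0, 0, 0, 0.9], [0, 0, -0.5, 0, 0, 0, 0.9], [0, 0, 0, 0, 0, 0, 0.9], [0, 0, 0, 0, 0, 0, 0.9]])

```text
time: 25.88
tool_pos: [0.4547, -0.1976, 0.3136]
tool_rot: [-3.141, 0.0, 1.108]
contact_force: [-0.6, -0.2, -0.3]
opening: 0.0827
grip_force: 0.0
```

```bash
python3 - <<'E'
from h import *
for n in('side','wrist'): cap(n,n+'5')
go(.4548,-.1977,.24,1.107)
for t in('side5','wrist5'):
    c=load(t);W=world(c);z=W[...,2];r=np.linalg.norm(W[...,:2]-[.4548,-.1977],axis=-1)
    m=(r<.026)&(z>.17)&(z<.235)&np.isfinite(z); print(t,'top z',np.percentile(z[m],[50,90,98]),W[m&(z>.2)].mean(0))
    m=(r<.03)&(z>.1)&(z<.16); print(np.histogram(z[m],12))
a=load('side5')['image'][90:230,320:460];b=load('wrist5')['image']
cv2.imwrite('pics/c5.png',np.hstack([cv2.resize(a,(300,300),interpolation=2),cv2.resize(b,(480,300))]))
E
```

```text
t 25.98 pos [ 0.4545 -0.1975  0.313 ] rpy [-3.1401e+00 -1.0000e-04  1.1078e+00] F [ 0.4 -0.6 -0.2] open 0.0824 grip 0.0
shift cm [-0.01  0.05  7.3 ] turn [-0.0015 -0.0001  0.0008]
side5 top z [0.19913474 0.21887882 0.22236061] [ 0.45190088 -0.18899589  0.21204355]
(array([10,  6,  7,  5,  1,  7, 26, 19, 12, 19, 16, 17]), array([0.10073818, 0.10566772, 0.11059726, 0.1155268 , 0.12045635,
       0.12538589, 0.13031543, 0.13524497, 0.14017451, 0.14510405,
       0.1500336 , 0.15496314, 0.15989268]))
wrist5 top z [0.22011572 0.22486405 0.22577705] [ 0.45555412 -0.1954791   0.21992527]
(array([  3,  14, 146,  14,  17,   3,  18,   4,  12,  12,  13,   9]), array([0.12904661, 0.13161792, 0.13418923, 0.13676054, 0.13933184,
       0.14190315, 0.14447446, 0.14704577, 0.14961707, 0.15218838,
       0.15475969, 0.157331  , 0.15990231]))
```

View pics/c5.png

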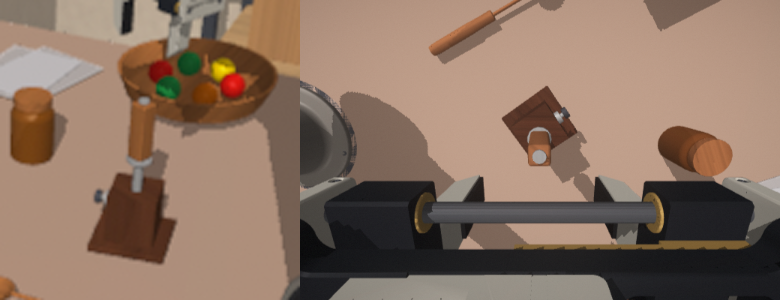

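The steel stands upright in the holder. Its guard is about 44 mm above the block and its end at z ≈ 0.225, which matches a tip depth of about 56 mm. The gripper is clear.

```bash
python3 -c "
from cell import robot
print(robot.hand_in())"
```

```text
the job is handed in; nothing more can be done
None
```

I handed the job in with the steel standing released in the holder, its tip about 56 mm below the mouth on the stop and about 22 N at most measured at the wrist; the hand-in gave no verdict.

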